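# Level the bench scale and hold its foot

## Robot

A 6-joint arm with a two-finger parallel gripper is mounted at the origin on a cart in front of the work surface, level with it; the furniture and walls round the work are solid. World frame = base frame: x ahead of the robot, y to its left, z up, the work surface at z = 0. Lengths are in m, angles in rad, forces in N, time in s.
With the tool pointing down it reaches from about 0.275 to 0.825 m from the base axis. Payload 4.9 kg.
Tool frame: the origin (TCP) lies on the centre line of the jaws, within the pads' length; the fingertips stand 11 mm ahead of it and the grasp point (between the pads) lies 8 mm behind it; z points along the fingers, y is the line along which they close (so a half turn about z gives the same grasp; the last joint's range is limited). The gripper opens to 85 mm and grips with 20 to 120 N. Pads are 22 mm wide; open, the fingers measure 114 mm over their backs; the gripper's body (76 mm by 85 mm) begins 54 mm behind the grasp point. The pads swing forward as they close: fully open they stand 13 mm farther back than shut.
Start: joints at [-1.262, 0.326, -0.193, 1.052, 0, 1.437], TCP at [0.236, -0.497, 0.242] pointing down, gripper open.
Joint ranges: [-2.65, 2.65], [-0.97, 1.79], [-1.3, 1.35], [-1.93, 2.1], [-1.47, 1.37], [-3.14, 3.14]. Speed limits (rad/s): [2.57, 2.57, 3.14, 3.14, 3.14, 3.14].

## Interface

Orientations are given as a unit quaternion [w, x, y, z].
In Python, from cell import * gives the robot as it stands. Calls block until the motion is done:
- move_pose(position, orientation): joint-space move of the TCP to a pose.
- move_linear(position, speed=0.15, rotation=None, until_force=None): straight line of the TCP; rotation=None keeps the orientation; speed is the mean speed in m/s. With until_force (N) it stops when the force on the tool has changed by that much, and returns True; else False.
- goto_joints(angles): joint-space move.
- set_gripper(opening, grasp_force=None): opening from 0.0 (shut) to 1.0 (fully open); grasp_force is the grip in N (None keeps the last); returns when the fingers have stopped.
- wait(seconds).
- solve_ik(position, orientation): joint angles nearest the present ones, or None.
- camera(name): name is "scene" or "top" or "wrist"; returns (picture, depth): 480x640x3 uint8, red, green, blue; 480x640 float32, m along the optical axis (not along the pixel's ray), 0 where there is no reading.
- calibration(name): a dict with "mtx" (3x3 intrinsics, pixels), "k1" (the pictures are not rectified: a ray, as slopes to the right and down, at radius r is drawn at 1 + k1 r^2 times it, then the intrinsics apply), "extrinsics" (4x4, takes a point from world to camera coordinates); the wrist camera has in their place "hand_eye" (4x4, takes a point from camera to tool coordinates, whose origin is the TCP and whose axes are the flange's). Camera axes: x right, y down, z forward; pixel columns grow to the right and rows downward; lengths in m; the calibration is good to about 2 mm. A picture is of the moment at which its call begins: read the wrist's pose just before it. calibration takes no time and is no camera call.
A pose or a line that the arm cannot do raises PlanningError and nothing moves.
- close_job(): hands the job in; it is judged then, once.
Trained networks look in the newest picture that a camera, given by its name, has taken for a name from the list of things; names that differ only in an ending like _2 or _b are one class to them, and where a whole thing is asked for, a point or a joint stands for the part that bears it (a point fixed in the world has none). Each returns a list of dicts, best first, with "p" (0 to 1); they miss things now and then, are a little off and sometimes report something else, mostly with a low value. They report only what shows in the picture. A call takes as long as a camera call.
- boxes_of(camera, thing): "location" ([x, y, z] in m, in world coordinates, good to about 4 mm: the middle of the surface that is visible of it).
- mark_of(camera, thing): "location" ([x, y, z] in m, in world coordinates, good to about 4 mm: a listed point, or the origin of a listed thing).
Readings, each from a call of its own:
- get_clock(): time.
- get_joint_positions(): joint angles.
- get_joint_vel(): joint speeds.
- get_joint_efforts(): joint torques, N m.
- get_position(): TCP position.
- get_tool_rot(): TCP orientation.
- get_ft_force(): force on the tool from outside, world axes, zero at the start.
- get_moment(): the same for the moment, N m.
- get_gripper_width(): opening from 0.0 (shut) to 1.0 (fully open).
- get_finger_force(): force on a finger pad.
Only numpy, scipy, OpenCV 4.12 (cv2) and the standard library are available. Lean on these libraries where they do the work, as an engineer would, in place of code of your own. Each camera call takes 0.05 s, during which the arm holds its last target. There are 200 camera calls.

## Task

Level the bench scale. Pull the red locking slide back to its end stop, away from the round knob of the levelling foot, then push the knob down and, keeping it pressed, turn it until the bubble of the spirit level rests midway between the two black lines. Finish while still holding the knob pressed down with the bubble centred, so that the lock nut under the scale can be tightened; do not let go, leave the slide pulled back, and do not knock over or push away the things standing round the scale.

Things in the scene. Friction and masses are not known exactly. Their poses are not given: they have to be found in the camera images.
- scale: White bench scale, 250 mm deep (x), 310 mm wide (y), deck top 62 mm high, firmly placed. Origin on the worktop under its centre; own x runs from its front (vial, slide) to its back, y to its left. Place and yaw vary. Steel platter, 74 mm high, at own x -47 to 119, y -36 to 148 mm. Two fixed feet at the left, the levelling foot at the right; starts low at the right (under 1 degree)
- lock_grip (a point): Middle of the upright grip of the red locking slide, 85 mm above the worktop, 8 mm below the grip's top. The grip is 14 mm (x) by 24 mm (y), free on both sides above the 70 mm level: pinch it across y or push it. It stands 75 mm in front of the knob's axis when locked and slides to the scale's -x
- foot_lock (a joint): Travel of the locking slide in m: 0 locked (red dot; its fork stands under the knob's skirt and blocks the push), 0.030 its front end stop (green dot), knob free. Starts at 0 to 0.010. About 2 N of friction; stays where it is left
- knob_grip (a point): Point on the axis of the levelling knob at grip height, 93 mm above the worktop with the knob up, 10 mm below its top; moves down with it. Dark grey ribbed cylinder, 34 mm diameter, 27 mm high, white pointer line on top, over a skirt of 42 mm diameter whose upper face is 17 mm below this point. Grip from above, fingertips no lower than the skirt
- adjuster_push (a joint): How far the knob is pushed down in m: 0 up (a spring returns it), 0.009 lower stop. 2 N to start; from 0.003 it meets a sprung clutch that joins it to the foot; about 8 N at 0.004, 10 N at 0.005, 13 N at 0.007, 16 N at 0.009. The foot turns with the knob, without slip, only while pressed 0.004 or more; higher up the knob spins idle and the foot stays as it is
- knob (a joint): Turn of the knob in rad, growing clockwise seen from above, no stops, any start. Clockwise while pressed (about 0.04 N m) winds the foot out, raises the scale's right side and moves the bubble to the right (-y) by 14 mm per rad; anticlockwise the reverse. Levelling takes 0.8 to 2 rad clockwise in all
- vial_mid (a point): Top of the middle of the level's green vial, midway between the two black lines that stand 25 mm apart. The vial is 84 mm long, 16 mm in diameter, lies along the scale's y at the front left of the deck, in the scale's frame at x -106, y 70 mm
- bubble (a joint): Place of the pale bubble (about 18 mm long) along the vial in m: 0 centred between the lines, positive to the scale's left (+y), negative to the right. It follows the tilt with a short lag (under 1 s). Starts 11 to 28 mm to the left
- jar_honey: Honey jar with black cap, 63 mm in diameter, 94 mm high, left of the scale; bystander. Origin under its centre
- mug_stone: Grey-blue mug, 87 x 123 x 96 mm with its handle, right of the scale; bystander. Origin under its centre
- onion: Onion, 75 mm, right of the scale; bystander. Origin under its centre
- lemon: Lemon, 78 x 55 x 56 mm, right of the scale; bystander. Origin under its centre

How it is judged:
By the outcome, as a careful person would: the job done as asked, in the order asked, and still so for the second after the job is handed in, while the arm keeps its last pose, push and grip.
It also fails if it takes over 58 s, if anything falls off the work surface, if the arm or the gripper's body presses on something with over 40 N, if the wrist force passes 120 N, or if a joint passes its speed limit or range.

## Working session

There is one attempt and no reset: what is moved stays moved. The work goes in short steps, each a Python script; the robot and the scene stay as the last script left them, time stands still between calls to the robot, and variables do not carry over. Pictures are saved under pics/ and viewed, at most 10 in all, crops included, and the job is handed in when it is done.

```bash
mkdir -p pics; ls
python3 - <<'E'
from cell import *
import cv2,numpy as np
print(get_clock(),get_position(),get_tool_rot(),get_joint_positions())
ims=[]
for c in ["scene","top"]:
    im,d=camera(c); cv2.imwrite(f"pics/{c}0.png",im[:,:,::-1])
    for t in ["scale","lock_grip","knob_grip","vial_mid","jar_honey","mug_stone","onion","lemon"]:
        r=mark_of(c,t)[:2]
        print(c,t,[(np.round(x["location"],4),round(x["p"],2)) for x in r])
    k=calibration(c); E=np.array(k["extrinsics"]); print(c,"campos",-E[:3,:3].T@E[:3,3])
print(calibration("wrist"))
E
```

```text
cell.py
pics
0.0 [ 0.23548114 -0.49639929  0.24150757] [-8.68911468e-04  9.75588470e-01  2.19605038e-01 -9.37230809e-05] [-1.26219927e+00  3.26925033e-01 -1.93595816e-01  1.05202302e+00
 -3.54098335e-05  1.43657403e+00]
scene scale [(array([ 0.3915, -0.3181,  0.0013]), 0.74), (array([0.5654, 0.0224, 0.0013]), 0.62)]
scene lock_grip [(array([ 0.4909, -0.0765,  0.0804]), 0.53)]
scene knob_grip [(array([ 0.573 , -0.0855,  0.0859]), 0.75)]
scene vial_mid []
scene jar_honey [(array([ 0.3881,  0.2896, -0.0052]), 0.62)]
scene mug_stone [(array([ 5.977e-01, -3.294e-01, -2.000e-04]), 0.96), (array([ 0.3915, -0.319 , -0.003 ]), 0.56)]
scene onion [(array([ 0.3894, -0.3211, -0.0025]), 0.9), (array([ 0.3878,  0.2883, -0.0017]), 0.51)]
scene lemon [(array([ 0.4758, -0.317 , -0.0017]), 0.81)]
scene campos [ 0.00740689 -1.16372309  0.63117262]
top scale [(array([5.672e-01, 2.850e-02, 2.000e-04]), 0.63)]
top lock_grip [(array([ 0.493 , -0.0771,  0.0776]), 0.69)]
top knob_grip [(array([ 0.5708, -0.08  ,  0.0944]), 0.75)]
top vial_mid [(array([0.4631, 0.1026, 0.0788]), 0.67)]
top jar_honey [(array([0.3849, 0.2866, 0.0011]), 0.75)]
top mug_stone [(array([ 0.5959, -0.3233,  0.0034]), 0.7)]
top onion [(array([ 0.3875, -0.3188,  0.0009]), 0.86)]
top lemon [(array([ 0.4793, -0.3171,  0.0012]), 0.83)]
top campos [ 0.33653943 -0.01789421  1.19079608]
{'mtx': array([[360.42002376,   0.        , 322.83644691],
       [  0.        , 360.42002376, 243.19054302],
       [  0.        ,   0.        ,   1.        ]]), 'k1': -0.05963691480865696, 'hand_eye': array([[-1.48565547e-03, -9.60961568e-01, -2.76677895e-01,
         7.05701326e-02],
       [ 9.99998873e-01, -1.48809429e-03, -2.01145004e-04,
        -6.95537903e-04],
       [-2.18430177e-04, -2.76677882e-01,  9.60962695e-01,
        -1.30886212e-01],
       [ 0.00000000e+00,  0.00000000e+00,  0.00000000e+00,
         1.00000000e+00]])}
```

View pics/scene0.png

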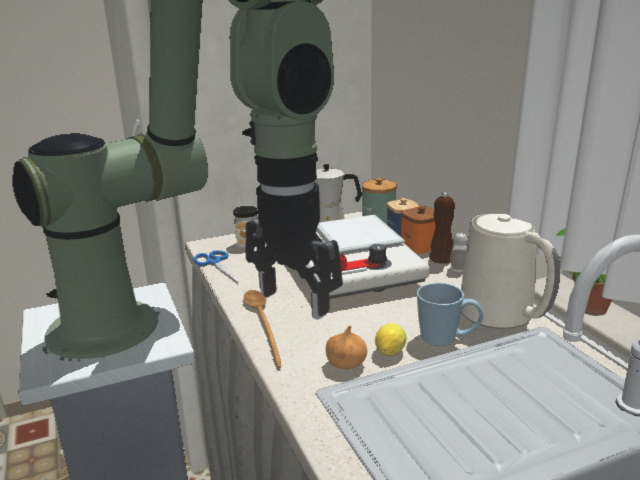

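View pics/top0.png

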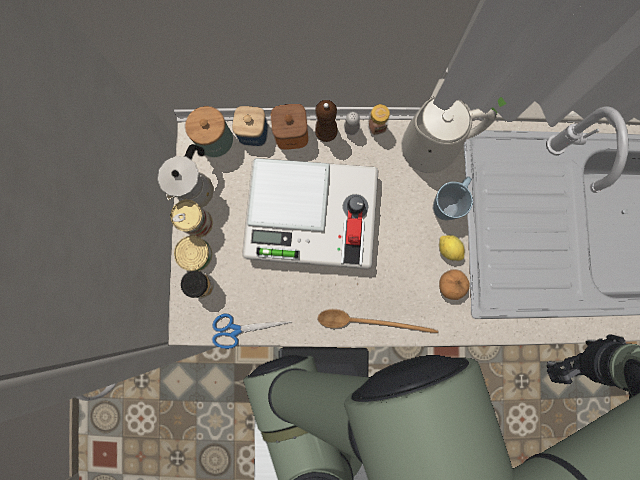

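The top view shows the scale with its knob at (355,204), the red slide at (354,232) and the vial at (278,253). The jar is on the left, and the mug, lemon and onion are on the right. The scene view agrees, and the scale's yaw is about -4.5°. Next I'll take two wrist views.

```bash
cat > h.py <<'E'
from cell import *
import cv2,numpy as np
from scipy.spatial.transform import Rotation as R
def quat(psi): return [0.0,np.cos(psi/2),np.sin(psi/2),0.0]   # tool down, tool x at yaw psi
def wpose():
    w=get_tool_rot(); T=np.eye(4); T[:3,:3]=R.from_quat([w[1],w[2],w[3],w[0]]).as_matrix(); T[:3,3]=get_position()
    return T@calibration("wrist")["hand_eye"]
def project(T,P,k):   # T camera->world
    p=np.linalg.inv(T)@np.r_[P,1]; s=p[:2]/p[2]; s=s*(1+k["k1"]*(s@s)); return (k["mtx"]@np.r_[s,1])[:2]
def slopes(px,k):
    d=np.linalg.inv(k["mtx"])@np.r_[px,1]; s=d[:2].copy()
    for _ in range(8): s=d[:2]/(1+k["k1"]*(s@s))
    return s
def on_plane(T,px,k,z):
    r=T[:3,:3]@np.r_[slopes(px,k),1]; return T[:3,3]+r*(z-T[2,3])/r[2]
def tri(Ts,pxs,k):
    A=np.zeros((3,3));b=np.zeros(3)
    for T,p in zip(Ts,pxs):
        r=T[:3,:3]@np.r_[slopes(p,k),1]; r/=np.linalg.norm(r); M=np.eye(3)-np.outer(r,r); A+=M;b+=M@T[:3,3]
    return np.linalg.solve(A,b)
E
python3 - <<'E'
from h import *
psi=np.pi-.08
k=calibration("wrist")
for i,p in enumerate([[.53,-.07,.25],[.49,0.03,.25]]):
    if i==0: move_pose(p,quat(psi))
    else: move_linear(p)
    T=wpose(); im,d=camera("wrist"); cv2.imwrite(f"pics/w{i}.png",im[:,:,::-1]); np.save(f"pics/w{i}T.npy",T); np.save(f"pics/w{i}d.npy",d)
    for t in ["scale","lock_grip","knob_grip","vial_mid"]:
        print(i,t,[(np.round(x["location"],4),round(x["p"],2),np.round(project(T,x["location"],k))) for x in mark_of("wrist",t)[:1]])
print(get_clock(),get_joint_positions(),get_position())
E
```

```text
0 scale [(array([ 5.64e-01,  2.10e-02, -2.00e-04]), 0.94, array([408., 232.]))]
0 lock_grip [(array([ 0.4938, -0.0785,  0.0805]), 0.66, array([309., 183.]))]
0 knob_grip []
0 vial_mid [(array([0.4618, 0.0978, 0.0798]), 0.69, array([521., 127.]))]
1 scale [(array([0.5635, 0.0194, 0.001 ]), 0.97, array([319., 273.]))]
1 lock_grip [(array([ 0.4942, -0.0744,  0.0806]), 0.86, array([203., 239.]))]
1 knob_grip [(array([ 0.5736, -0.0834,  0.0914]), 0.66, array([205., 327.]))]
1 vial_mid []
4.1417 [-9.05130032e-02  2.12124845e-01 -3.27710118e-01  1.03103439e+00
 -6.91608144e-05 -9.37754171e-03] [0.4902482  0.02938679 0.24989471]
```

View pics/w0.png

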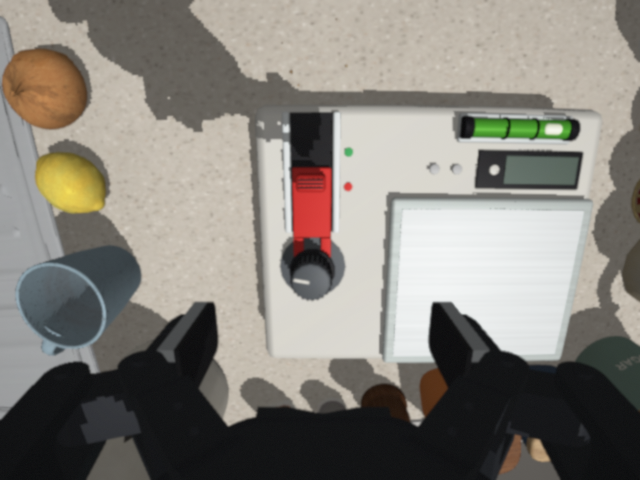

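View pics/w1.png

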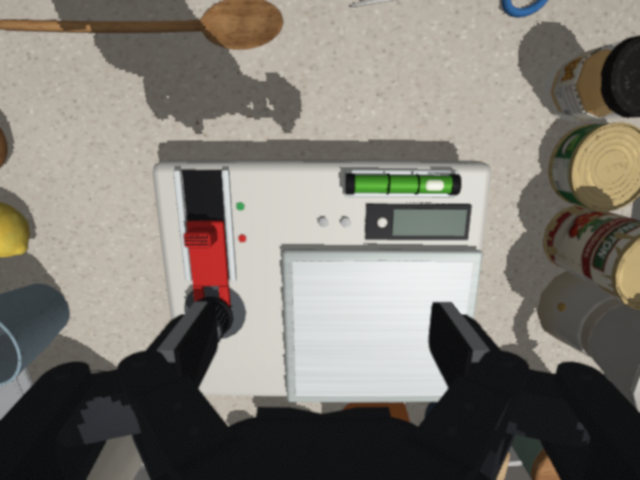

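Both wrist views show the red slide near its locked end, with the grip at w0 (312,180) and w1 (200,236). The knob top is at w0 (312,276), and its white pointer is visible. The bubble sits left of the lines, at about (436,185) in w1, with the lines at 389 and 425. Now I'll compute the positions.

Run:
```python
from h import *
k=calibration("wrist"); T=[np.load(f"pics/w{i}T.npy") for i in (0,1)]; D=[np.load(f"pics/w{i}d.npy") for i in (0,1)]
I=[cv2.imread(f"pics/w{i}.png") for i in (0,1)]
print("grip tri",tri(T,[(312,181),(200,237)],k))
def world(i,px):
    z=D[i][int(px[1]),int(px[0])]; return (T[i]@np.r_[np.r_[slopes(px,k),1]*z,1])[:3]
print("grip top depth",world(0,(312,181)),world(1,(200,237)),"knob top",world(0,(313,277)))
# knob & grip point clouds by height
for i in (0,1):
    v,u=np.mgrid[100:340:1,150:420:1] if i==0 else np.mgrid[200:300,170:240]
    P=np.array([world(i,(a,b)) for a,b in zip(u.ravel(),v.ravel())])
    for n,c in (("knob",(.572,-.083)),("grip",(.493,-.077))):
        m=(np.hypot(P[:,0]-c[0],P[:,1]-c[1])<.03)&(P[:,2]>(.097 if n=="knob" else .087))&(P[:,2]<.112)
        Q=P[m]
        if len(Q)>20: print(i,n,len(Q),"mid of extent",(Q.min(0)+Q.max(0))/2,"ext",np.ptp(Q,axis=0),"med",np.median(Q,0))
# vial profile
for i,(a,b,r) in enumerate([(455,585,(123,134)),(340,465,(179,190))]):
    s=I[i][r[0]:r[1],a:b].astype(float).mean(0); print(i,a); print("G-B:",(s[:,1]).round().astype(int).tolist()); print("B:",s[:,0].round().astype(int).tolist())
```

```text
grip tri [ 0.49168596 -0.07584697  0.08386247]
grip top depth [ 0.49108061 -0.07558212  0.09004383] [ 0.48951644 -0.07255963  0.09263839] knob top [ 0.56898843 -0.08155132  0.10054153]
0 knob 1222 mid of extent [ 0.57350004 -0.08426346  0.10004262] ext [0.03491527 0.03482441 0.00604307] med [ 0.57218231 -0.08409502  0.10082882]
0 grip 488 mid of extent [ 0.49264916 -0.07762297  0.09044865] ext [0.01422461 0.0237493  0.00661645] med [ 0.49233751 -0.07755489  0.09076453]
1 grip 430 mid of extent [ 0.49225273 -0.07663127  0.09016577] ext [0.01465081 0.02433226 0.00611071] med [ 0.49197181 -0.07588726  0.09077584]
0 455
G-B: [117, 109, 101, 93, 83, 61, 34, 16, 12, 13, 19, 27, 32, 33, 32, 31, 31, 35, 55, 95, 136, 160, 167, 168, 168, 168, 168, 168, 168, 168, 168, 167, 167, 167, 167, 167, 167, 167, 167, 167, 166, 166, 166, 166, 166, 166, 166, 165, 165, 161, 147, 120, 87, 64, 77, 120, 152, 163, 164, 164, 163, 164, 163, 163, 163, 163, 163, 163, 162, 162, 162, 162, 162, 161, 162, 161, 161, 161, 161, 159, 151, 127, 87, 68, 99, 136, 154, 159, 161, 168, 185, 203, 214, 220, 223, 224, 223, 223, 223
[... 1139 characters left out ...]
214, 217, 217, 217, 217, 217, 217, 217, 217, 217, 216, 215, 210, 200, 183, 167, 160, 159, 159, 159, 158, 151, 127, 84, 48, 36, 34, 33, 31, 30, 39, 81, 146, 199, 218, 220]
B: [146, 128, 115, 102, 88, 65, 41, 31, 31, 32, 32, 31, 32, 32, 34, 41, 47, 51, 52, 52, 52, 52, 52, 52, 52, 52, 52, 52, 52, 52, 52, 52, 52, 53, 52, 52, 53, 53, 53, 53, 53, 53, 53, 53, 53, 52, 47, 37, 28, 28, 38, 48, 52, 53, 53, 53, 53, 53, 53, 53, 53, 53, 53, 53, 53, 54, 53, 53, 53, 53, 53, 53, 53, 54, 53, 53, 50, 42, 32, 32, 42, 50, 53, 54, 62, 86, 124, 159, 181, 192, 196, 198, 197, 197, 197, 197, 197, 197, 197, 196, 192, 181, 157, 118, 78, 57, 53, 53, 53, 52, 50, 42, 33, 33, 36, 36, 35, 34, 32, 40, 79, 142, 192, 211, 214]
```

Run:
```python
from h import *
psi=np.pi-.08; ax=np.array([np.cos(-.08),np.sin(-.08),0])
g=np.array([.4925,-.077,.083])
set_gripper(.7,30)
move_pose(g+[0,0,.06],quat(psi))
print(move_linear(g,speed=.06,until_force=8),get_position())
set_gripper(0,30); print("w",get_gripper_width(),get_finger_force(),get_position(),get_ft_force())
hit=move_linear(g-ax*.035,speed=.03,until_force=15)
p=np.array(get_position()); print(hit,p,(g-p)@ax,get_ft_force(),get_clock())
set_gripper(.7); print(get_ft_force())
move_linear(list(p[:2])+[.16])
T=wpose(); im,d=camera("wrist"); cv2.imwrite("pics/w2.png",im[:,:,::-1]); np.save("pics/w2T.npy",T)
np.save("pics/w2d.npy",d)
print([(x["location"],x["p"]) for x in mark_of("wrist","lock_grip")[:1]+mark_of("wrist","knob_grip")[:1]],get_clock())
```

```text
False [ 0.49284424 -0.07713786  0.08334385]
w 0.2698085857131815 33.35597634315491 [ 0.49258653 -0.07764656  0.08339208] [-0.67130514 -3.25629351  3.53951605]
True [ 0.46879588 -0.07583829  0.08354484] 0.023721141961824968 [ 1.16288118 -0.22554574 -1.53371587] 7.6
[ 0.634896   -0.92132888 -0.71816368]
[([0.4695, -0.0731, 0.0838], 0.64), ([0.5739, -0.0856, 0.0896], 0.83)] 8.85
```

View pics/w2.png

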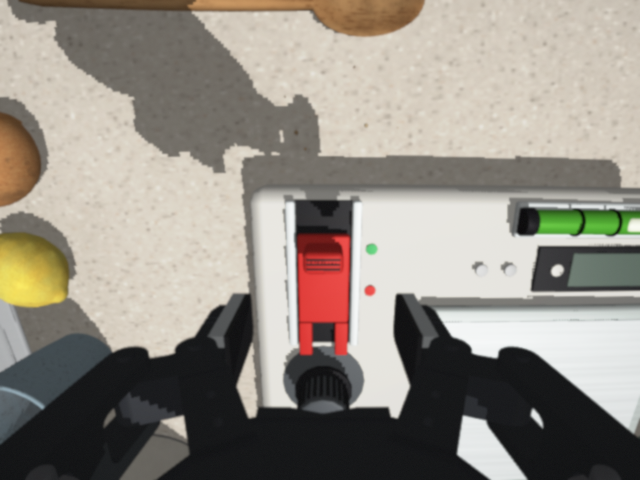

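The slide is at its end stop: it travelled 23.7 mm, the grip is 105 mm from the knob axis, and the fork at (323,340) is clear of the skirt. Next I grip the knob and press it.

Run:
```python
from h import *
psi=4.05; c=np.array([.5735,-.0843,.090])
p=np.array(get_position())
move_linear(c+[0,0,.07],rotation=quat(psi))
print(get_joint_positions(),get_clock())
print(move_linear(c,speed=.06,until_force=6),get_position())
set_gripper(0,60); print("w",get_gripper_width(),get_finger_force(),get_position(),get_ft_force())
for dz in (.004,.0065):
    move_linear(c-[0,0,dz],speed=.02); wait(.2); print(dz,get_position(),get_ft_force(),get_moment())
im,d=camera("top"); cv2.imwrite("pics/top1.png",im[:,:,::-1])
cv2.imwrite("pics/top1c.png",cv2.resize(im[130:290,220:400,::-1],None,fx=4,fy=3.5,interpolation=cv2.INTER_CUBIC)[:600])
print(get_clock())
```

```text
[-2.73332615e-01  4.45696061e-01 -2.35334555e-01  8.90932151e-01
 -2.04069780e-06 -1.18104767e+00] 9.9917
False [ 0.57384795 -0.08438405  0.09044851]
w 0.37709968782556624 59.30335521697998 [ 0.57376233 -0.08436491  0.09033007] [ 0.90424279 -0.07048792  1.28579792]
0.004 [ 0.57380709 -0.08433253  0.08671686] [-1.34847512  0.51250703  7.71467743] [ 0.16501859  0.45967844 -0.02232533]
0.0065 [ 0.57384738 -0.08435236  0.0845653 ] [-2.64543635  0.5868134  10.92884054] [0.28114254 0.63011775 0.00571347]
12.7333
```

View pics/top1.png

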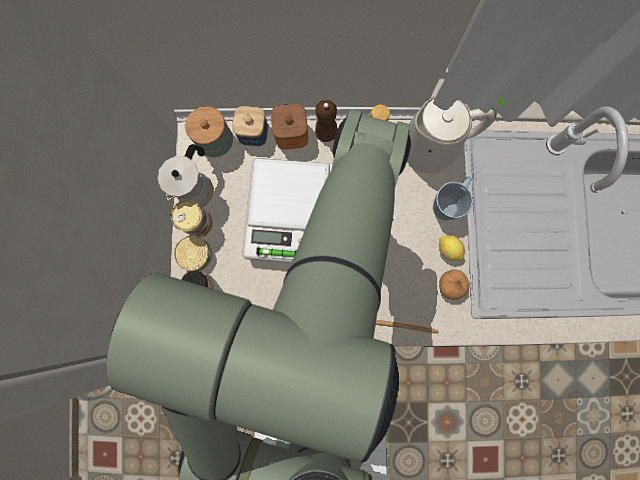

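The pressed knob is at 5.8 mm with 11 N on it. The top view still shows the vial at (257–297,253) beside the arm, so I can follow the bubble from there. I'll press slightly deeper and turn most of the way.

```bash
cat >> h.py <<'E'
def bub(im):   # column profiles in top view vial strip
    up=cv2.resize(im[246:262,250:306],None,fx=8,fy=8,interpolation=cv2.INTER_CUBIC)
    return up
E
python3 - <<'E'
from h import *
c=np.array([.5735,-.0843,.0825]); psi=4.05
move_linear(c,speed=.02)
q0=get_joint_positions()[5]
ims=[cv2.imread("pics/top0.png")[:,:,::-1]]
for a in (.0,.5,1.0,1.5):
    if a: move_linear(c,rotation=quat(psi-a))
    wait(.2 if a<1.5 else 1.2)
    print(a,get_joint_positions()[5]-q0,get_position(),get_ft_force(),get_moment()[2],get_gripper_width(),get_clock())
    ims.append(camera("top")[0])
np.save("pics/seq.npy",np.array(ims))
cv2.imwrite("pics/seq.png",np.vstack([bub(i) for i in ims])[:600,:,::-1])
print([ (x["location"],x["p"]) for x in mark_of("top","vial_mid")[:1]])
E
```

```text
0.0 3.357638180645495e-05 [ 0.57386818 -0.08432686  0.08373081] [-1.73263106  0.24466785 11.89192349] 0.026140428028909007 0.3762192813948652 13.1833
0.5 0.5000865820610725 [ 0.57394617 -0.08427766  0.08379728] [-3.05484341  0.61506889 11.98820955] -0.04136616689960207 0.3740797254349571 14.0833
1.0 1.0000682702199442 [ 0.57401596 -0.08438423  0.0838841 ] [-2.52493661  0.60306217 12.26830279] -0.04322104965523421 0.3796208696570807 14.9833
1.5 1.5000957708479143 [ 0.57394523 -0.08440904  0.08392791] [-2.48902681  1.50547648 13.05579935] 0.005649111235841574 0.3823054489491446 16.8833
[([0.4613, 0.105, 0.0819], 0.73)]
```

View pics/seq.png

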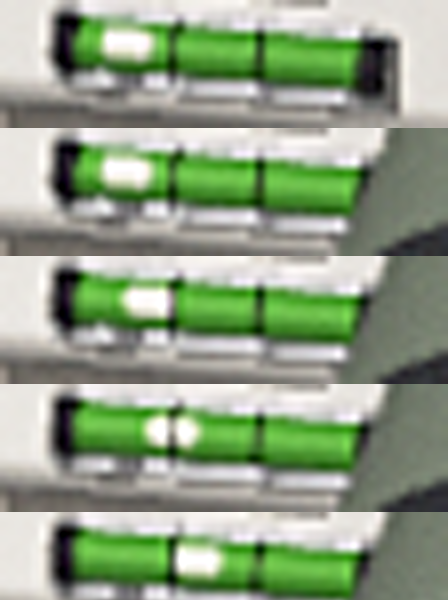

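The strips show the lines at x≈174 and 260. The bubble has moved from 127 to 198 and the midpoint is 217, so about 5 mm remain, which matches 14 mm/rad. I'll turn to 1.85 rad in total and measure at sub-pixel level.

```bash
cat >> h.py <<'E'
def measure(im):
    # vial axis in top view: from line (272.0,251.6) region; sample 3 rows along the tilted axis
    u=np.arange(256,300,.125); prof=0
    for o in (-.5,0,.5):
        v=251.6+o+(u-265.9)*(2.3/21.5)
        prof=prof+cv2.remap(im.astype(np.float32),u[None].astype(np.float32),v[None].astype(np.float32),cv2.INTER_CUBIC)[0]/3
    r=prof[:,0]; g=prof[:,1]
    w=np.clip(r-r[(u>262)&(u<290)].min()-60,0,None); w[(u<260)|(u>290)]=0
    return u,r,g,(w*u).sum()/w.sum()
def line(u,g,c):
    m=abs(u-c)<1.6; w=np.clip(np.percentile(g[abs(u-c)<3],80)-g[m],0,None); return (w*u[m]).sum()/w.sum()
E
python3 - <<'E'
from h import *
c=np.array([.5735,-.0843,.0825]); psi=4.05
move_linear(c,rotation=quat(psi-1.85)); wait(1.3)
print(get_position(),get_ft_force(),get_clock())
S=np.load("pics/seq.npy"); ims=list(S)+[camera("top")[0] for _ in range(3)]
np.save("pics/last.npy",ims[-1])
for i in ims:
    u,r,g,b=measure(i); l1,l2=line(u,g,271.6),line(u,g,282.3)
    print(b,l1,l2,"offset left mm",((l1+l2)/2-b)*25/(l2-l1))
cv2.imwrite("pics/fin.png",bub(ims[-1])[:,:,::-1])
E
```

```text
[ 0.57384355 -0.08439667  0.08393927] [-2.00855269  0.98613961 13.20069319] 18.7833
265.3207453826023 271.183658071901 281.90332929917514 offset left mm 26.17325677484781
265.24123350089235 271.14580838298383 281.91132027072206 offset left mm 26.211783851208885
267.90511021807293 271.6590568191166 281.86966708892294 offset left mm 21.691288526956104
270.8452220181296 271.09538139269495 281.8068788965178 offset left mm 13.083857146202192
274.1399341154075 270.916388246275 281.65398867900507 offset left mm 4.994724754083265
275.8526323995037 271.24189485377036 281.65244129664035 offset left mm 1.4277244690379283
276.0289454929664 271.2587720996471 281.6386310546085 offset left mm 1.010986965195637
275.8101125594311 271.25264316238156 281.65020158163304 offset left mm 1.5419721311418322
```

View pics/fin.png

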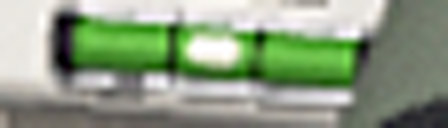

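The bubble is now at about 212 against a midpoint of 215, so it is roughly 1.3 mm left. I'll trim by 0.09 rad and average several pictures.

Run:
```python
from h import *
c=np.array([.5735,-.0843,.0825]); psi=4.05
move_linear(c,rotation=quat(psi-1.94)); wait(1.3)
o=[]
ims=[]
for _ in range(8):
    im=camera("top")[0]; ims.append(im.astype(np.float32)); u,r,g,b=measure(im); l1,l2=line(u,g,271.6),line(u,g,282.3); o.append(((l1+l2)/2-b)*25/(l2-l1))
print(np.round(o,2),np.mean(o),l1,l2,get_position(),get_ft_force(),get_clock())
im=np.mean(ims,0); u,r,g,b=measure(im); print(b)
print(np.round(r[64:240:4]).astype(int).tolist()); print(np.round(g[64:240:4]).astype(int).tolist())
cv2.imwrite("pics/fin2.png",bub(im.astype(np.uint8))[:,:,::-1])
```

```text
[-0.12 -0.02  0.1  -0.02 -0.05 -0.13 -0.13  0.04] -0.04021229608289035 271.2890943615823 281.6279725814532 [ 0.57381297 -0.08436838  0.08391587] [-3.75263108  0.85479598 13.34823267] 20.8833
276.50042996431773
[100, 101, 101, 100, 98, 98, 97, 96, 97, 99, 101, 105, 99, 68, 45, 62, 87, 73, 80, 158, 235, 249, 236, 235, 234, 233, 232, 234, 234, 238, 219, 174, 124, 83, 62, 57, 68, 78, 88, 91, 89, 88, 86, 86]
[181, 181, 180, 179, 177, 178, 178, 177, 177, 179, 182, 189, 176, 115, 72, 109, 163, 165, 164, 201, 236, 243, 238, 236, 233, 233, 232, 234, 234, 235, 223, 203, 175, 141, 116, 109, 123, 144, 164, 170, 167, 165, 163, 163]
```

View pics/fin2.png

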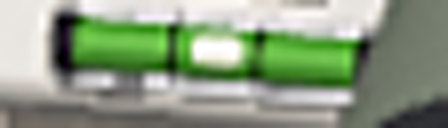

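The bubble is centred between the lines to within about 0.3 mm. The knob is held at about 6.4 mm with 13 N, and the slide has not been touched since it was pulled back. I'm handing in.

```bash
python3 -c "
from cell import *
print(close_job())"
```

```text
the job is handed in; nothing more can be done
None
```

The job is handed in at about 21 s: the slide is at its end stop, the knob is held about 6.4 mm down at 13 N, and the bubble is centred to within about 0.3 mm by the top camera.

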